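Load the cheese press with pressing blocks and swing its bar over

ROBOT

A 7-joint arm with a two-finger parallel gripper is mounted at the origin on a cart in front of the work surface, level with it; the furniture and walls round the work are solid. World frame = base frame: x ahead of the robot, y to its left, z up, the work surface at z = 0. Lengths are in m, angles in rad, forces in N, time in s.
With the tool pointing down it reaches from about 0.4 to 0.85 m from the base axis. Payload 4.4 kg.
Tool frame: the origin (TCP) lies on the front face of the gripper's body, between the roots of the fingers; the fingertips stand 97 mm ahead of it and the grasp point (between the pads) lies 78 mm ahead of it (bot.pinch_z is the distance from the TCP to the grasp point, in m); z points along the fingers, y is the line along which they close (so a half turn about z gives the same grasp; the last joint's range is limited). The gripper opens to 94 mm and grips with 3 to 60 N. Pads are 16 mm wide; open, the fingers measure 119 mm over their backs; the gripper's body (75 mm by 177 mm) begins 78 mm behind the grasp point.
Start: joints at [-1.226, 0.628, 0.038, 1.517, -0.027, 0.996, -0.02], TCP at [0.26, 0.596, 0.303] pointing down, gripper open.
Joint ranges: [-3.06, 3.06], [-0.37, 2.12], [-1.25, 1.32], [0.18, 2.47], [-1.1, 4.24], [0.23, 1.98], [-2.94, 2.94]. Speed limits (rad/s): [2.57, 2.57, 3.14, 3.14, 3.14, 3.14, 3.14].

INTERFACE

Orientations are given as a unit quaternion [x, y, z, w].
In Python, from rig import bot gives the robot as it stands.
- The arm moves only by the tool jog_arm, called after "Call:" as name(argument=value, ...) on one line, values as JSON. Schema: {"type":"object","properties":{"rows":{"type":"string"},"squeeze":{"type":"number"},"only":{"type":"string"},"quiet":{"type":"boolean"},"lines":{"type":"string"}},"required":["rows"],"additionalProperties":false}. rows is a string of 1 to 20 rows, one to a line, with the numbers parted by commas; each row has 5 numbers: the opening from 0.0 (shut) to 1.0 (fully open), then dx, dy, dz in units of 25 mm, then a turn about the tool's z in units of 0.1 rad; each row is the pose to reach, as a shift and turn from the pose commanded when the call began, along the tool's axes at that moment; what a row does not reach only later rows make up. A row lasts 1/12 s, in which the tool goes at most 0.0417 m and 0.125 rad, less where a joint would pass 70% of its speed; a pose out of reach is approached as far as the arm can. The fingers move at their own pace and stop on an object; squeeze is the grip in N (left out, the last holds). Time passes only in rows, so rows that do not move let the fingers close. The tool returns the time, the measured TCP pose, the force, the opening and the grip force at its end. only (a regular expression) keeps the lines of the reply that match it, lines (a string "A,B") keeps lines A to B, and quiet returns only ok. Input that does not fit is refused with a message, and nothing moves.
- bot.get_obs(): the state, without advancing time (a new reading comes with each control period).
- bot.read_camera(name): name is "scene" or "top" or "wrist"; returns a dict with "color" (480x640x3 uint8, blue, green, red), "z_map" (480x640 float32, m along the optical axis (not along the pixel's ray), 0 where there is no reading), "vertical_fov" (degrees; the focal length in pixels is half the picture's height over the tangent of half this angle, whatever the lens; pixels are square), "cx", "cy" (the principal point, pixels), "distortion" ([k1, k2, p1, p2, k3] as OpenCV has them; the pictures are not rectified), "T" (4x4, takes a point from camera to world coordinates). Camera axes: x right, y down, z forward; pixel columns grow to the right and rows downward; lengths in m; the calibration is good to about 2 mm. A picture is of the moment at which its call begins.
- bot.hand_in(): hands the job in; it is judged then, once.
The state is a dict: "t": time; "joints": joint angles; "qd": joint speeds; "tau": joint torques, N m; "position": TCP position; "tool_rot": TCP orientation; "ft_force": force on the tool from outside, world axes, zero at the start; "wrist_torque": the same for the moment, N m; "width": opening from 0.0 (shut) to 1.0 (fully open); "grasp_force": force on a finger pad.
Only numpy, scipy, OpenCV 4.12 (cv2) and the standard library are available. Lean on these libraries where they do the work, as an engineer would, in place of code of your own. Each camera call takes 0.05 s, during which the arm holds its last target. There are 200 camera calls.

TASK

Load the cheese press: from the three round wooden pressing blocks in the wire rack take the two that together fill the steel mould up to the red bands on the press posts, and stack them in the mould on the white follower plate, flat and with their grip bars up, lowered in gently (not dropped or toppled in), so that the top face of the stack is level with the red bands. Then swing the press bar over until it meets its catch, with the screw above the stack. Leave the third block in the rack and do not move the other things on the worktop.

Things in the scene. Friction and masses are not known exactly. Their poses are not given: they have to be found in the camera images.
- mould_rim (a point): centre of the mouth of the steel mould, 122 mm above the worktop; axes as the press's. The mould is an upright tube fixed on the press: inner diameter 117 mm, outer 128, lip flared by 2. In it a rigid, level white follower plate (113 mm across) lies 32 to 52 mm below the rim: the depth differs each time and is not reported, so it must be felt or seen
- press: cheese press, fixed; origin under the middle of its wooden base board (165 x 270 mm, top at 22 mm), z up, front (-x) towards the robot, mould in the middle. Posts 16 mm thick and 166 mm tall stand at y = +95 and -95 mm. Each has a red band from 4 to 16 mm above the height of the mould's rim: the stack's top belongs there. A wall cupboard hangs 0.52 m above the worktop behind it
- press_bar (a joint): angle (rad) of the steel press bar about the post at y = +95 mm of the press: 0 = over the mould, against its catch on the other post; it grows as the bar swings back, away from the robot (counter-clockwise from above), to 2.1 at most. It starts at 1.35 to 1.7 and stays where it is left; about 2 N at the knob moves it
- bar_knob (a point): centre of the round dark wooden knob (41 mm across, from 196 to 224 mm above the worktop) on the press screw. Fixed to the bar, 95 mm from the hinge axis; over the mould's axis when the bar is closed. Below it a 13 mm screw and a boss 32 mm across (top at 176 mm); bar 24 mm wide, 212 long, underside at 150 mm; the foot under the bar clears the rim by 20 mm
- rack: steel wire rack on the worktop, fixed, 240 x 110 mm; origin at the centre of its underside, x along the row of three slots, 70.5 mm apart (at -70.5, 0 and +70.5 mm), z up. The blocks stand on edge on two rails, upright and square to x, one in each slot in any order, their tops at 123 mm; hoops 75 mm high part the slots. Between rack and press the worktop is free
- block_thin: the thin pressing block: a pale wooden disc, 110 mm in diameter, 18 mm thick, about 200 g, at first standing on edge in the rack, upright. Origin at the disc's centre; z is the disc's axis and points out of its grip face (the other face is flat); y runs along its grip bar. At the start y points up and z along the rack's -x (towards the robot)
- block_mid: the middle pressing block: a pale wooden disc, 110 mm in diameter, 26 mm thick, about 200 g, at first standing on edge in the rack, upright. Origin at the disc's centre; z is the disc's axis and points out of its grip face (the other face is flat); y runs along its grip bar. At the start y points up and z along the rack's -x (towards the robot)
- block_thick: the thick pressing block: a pale wooden disc, 110 mm in diameter, 34 mm thick, about 200 g, at first standing on edge in the rack, upright. Origin at the disc's centre; z is the disc's axis and points out of its grip face (the other face is flat); y runs along its grip bar. At the start y points up and z along the rack's -x (towards the robot)
- block_thin_top (a point): centre of the grip face of block_thin, 9 mm from its origin along +z. This face has a round recess, 80 mm across and 14 mm deep, with a grip bar across its middle (14 mm wide, 13.5 mm high, along y, its top 0.5 mm below the face), which leaves a finger 33 mm on each side; round the recess is a flat rim 15 mm wide
- block_mid_top (a point): centre of the grip face of block_mid, 13 mm from its origin along +z. This face has a round recess, 80 mm across and 14 mm deep, with a grip bar across its middle (14 mm wide, 13.5 mm high, along y, its top 0.5 mm below the face), which leaves a finger 33 mm on each side; round the recess is a flat rim 15 mm wide
- block_thick_top (a point): centre of the grip face of block_thick, 17 mm from its origin along +z. This face has a round recess, 80 mm across and 14 mm deep, with a grip bar across its middle (14 mm wide, 13.5 mm high, along y, its top 0.5 mm below the face), which leaves a finger 33 mm on each side; round the recess is a flat rim 15 mm wide
- mug_a: white mug with dark spots, 82 mm across, 91 mm tall, standing; bystander
- kitchen_timer: round wind-up timer, red foot and white top, 62 mm across, 48 mm tall; bystander
- shaker_a: glass salt shaker with a grey cap, 44 mm across, 90 mm tall; bystander
- dish_soap: green washing-up bottle, 40 x 62 x 200 mm, standing; bystander
- spice_1: spice jar with a green cap, 46 mm across, 106 mm tall; bystander
- lemon_a: lemon, 71 mm long, 53 mm across; bystander

How it is judged:
By the outcome, as a careful person would: the job done as asked, in the order asked, and still so for the second after the job is handed in, with the robot touching nothing.
It also fails if it takes over 72 s, if anything falls off the work surface, if the arm or the gripper's body presses on something with over 40 N, if the wrist force passes 120 N, or if a joint passes its speed limit or range.

## Working session

There is one attempt and no reset: what is moved stays moved. The work goes in short steps, Python scripts to look and compute and a tool call to move; the robot and the scene stay as the last step left them, time stands still between calls to the robot, and variables do not carry over. Pictures are saved under pics/ and viewed, at most 10 in all, crops included, and the job is handed in when it is done.

```bash
ls; mkdir -p pics; cat > h.py <<'E'
import numpy as np, cv2
from rig import bot
from scipy.spatial.transform import Rotation as R
def cam(n,save=None):
    c=bot.read_camera(n)
    if save: cv2.imwrite('pics/'+save,c['color'])
    np.save('/tmp/%s.npy'%(save or n),c,allow_pickle=True)
    return c
def load(n): return np.load('/tmp/%s.npy'%n,allow_pickle=True).item()
def K(c):
    f=240/np.tan(np.radians(c['vertical_fov'])/2)
    return np.array([[f,0,c['cx']],[0,f,c['cy']],[0,0,1.]])
def ray(c,u,v):
    p=cv2.undistortPoints(np.array([[[u,v]]],float),K(c),np.array(c['distortion'],float))[0,0]
    T=np.array(c['T']);return T[:3,3],T[:3,:3]@np.array([p[0],p[1],1.])
def at_z(c,u,v,z):
    o,d=ray(c,u,v);return o+d*(z-o[2])/d[2]
def cloud(c):
    v,u=np.mgrid[0:480,0:640]
    p=cv2.undistortPoints(np.stack([u,v],-1).reshape(-1,1,2).astype(float),K(c),np.array(c['distortion'],float))[:,0]
    z=c['z_map'].reshape(-1);T=np.array(c['T'])
    P=np.c_[p*z[:,None],z]@T[:3,:3].T+T[:3,3]
    P[z==0]=np.nan
    return P.reshape(480,640,3)
def proj(c,P):
    T=np.linalg.inv(np.array(c['T']));q=T[:3,:3]@P+T[:3,3]
    return cv2.projectPoints(q[None],np.zeros(3),np.zeros(3),K(c),np.array(c['distortion'],float))[0].ravel()
E
python3 - <<'E'
from h import *
for n in ['scene','top','wrist']:
    c=cam(n,n+'0.png');print(n,c['vertical_fov'],np.round(c['T'],3).tolist())
o=bot.get_obs();print({k:np.round(v,3) for k,v in o.items()})
E
```

```text
pics
rig.py
scene 47.53504452516304 [[0.781, -0.425, 0.459, -0.114], [-0.625, -0.546, 0.558, -0.805], [0.013, -0.722, -0.692, 1.166], [0.0, 0.0, 0.0, 1.0]]
top 49.40429306405039 [[-0.01, -0.997, 0.074, 0.421], [-1.0, 0.01, 0.003, 0.01], [-0.004, -0.074, -0.997, 1.553], [0.0, 0.0, 0.0, 1.0]]
wrist 58.72358786942219 [[0.399, 0.882, 0.25, 0.186], [0.917, -0.383, -0.109, 0.627], [-0.0, 0.272, -0.962, 0.384], [0.0, 0.0, 0.0, 1.0]]
{'t': np.float64(0.15), 'joints': array([-1.226,  0.629,  0.038,  1.518, -0.027,  0.996, -0.02 ]), 'qd': array([-0.001, -0.002, -0.   , -0.003, -0.002, -0.002,  0.001]), 'tau': array([ 2.0000e-03, -5.5009e+01,  1.1450e+00, -1.8682e+01, -5.2000e-02,
        2.1000e-02,  0.0000e+00]), 'position': array([0.259, 0.596, 0.302]), 'tool_rot': array([ 0.204,  0.979, -0.001, -0.   ]), 'ft_force': array([ 0.052,  0.429, -0.647]), 'wrist_torque': array([ 0.014, -0.018,  0.011]), 'grasp_force': np.float64(0.0), 'width': np.float64(1.004)}
```
Position (0.259,0.596): joint1 -1.226?? odd but fine; base rotated.

View pics/scene0.png

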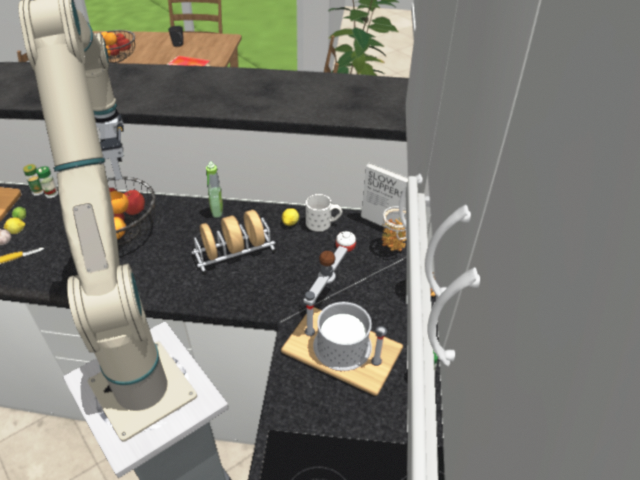

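View pics/top0.png

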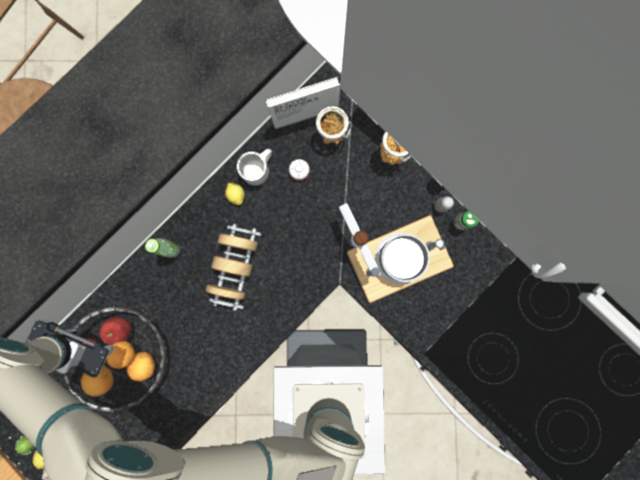

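```bash
python3 - <<'E'
from h import *
c=load('top0.png');im=c['color'][190:320,200:466];cv2.imwrite('pics/topc.png',cv2.resize(im,None,fx=3,fy=3,interpolation=cv2.INTER_CUBIC))
P=cloud(c)
c2=load('scene0.png');im=c2['color'][200:300,185:360];im2=c2['color'][290:390,275:415]
cv2.imwrite('pics/scc.png',np.hstack([cv2.resize(im,(500,400)),cv2.resize(im2,(300,400))]) if 0 else np.vstack([cv2.resize(im,(525,300),interpolation=2),cv2.resize(im2,(420,300),interpolation=2)[:, :].copy() if 0 else cv2.copyMakeBorder(cv2.resize(im2,(420,300),interpolation=2),0,0,0,105,0)]))
for u,v in [(232,267),(237,242),(226,292),(403,258),(360,238),(345,210)]: print(u,v,P[v,u].round(3))
for r in range(225,305,3): print(r,P[r,215:262:6,2].round(3))
E
```

```text
232 267 [0.44  0.259 0.124]
237 242 [0.508 0.246 0.121]
226 292 [0.372 0.274 0.128]
403 258 [ 0.461 -0.214  0.088]
360 238 [ 0.509 -0.085  0.224]
345 210 [ 0.589 -0.051  0.16 ]
225 [-0.     0.002 -0.001 -0.004  0.001 -0.001  0.001  0.008]
228 [-0.005  0.007  0.008  0.077  0.004  0.001 -0.002 -0.007]
231 [ 0.002 -0.005  0.001  0.026  0.002  0.077  0.012  0.002]
234 [-0.002 -0.     0.004  0.022 -0.005 -0.002 -0.003  0.02 ]
237 [-0.     0.101  0.115  0.124 -0.003  0.001  0.023  0.   ]
240 [-0.008  0.109  0.118  0.124  0.115  0.117  0.019 -0.001]
243 [-0.004  0.11   0.117  0.123  0.118  0.12   0.109  0.072]
246 [ 0.003 -0.003  0.006  0.036  0.121  0.117  0.103  0.005]
249 [ 0.002  0.005 -0.005 -0.006 -0.004  0.023  0.105  0.004]
252 [ 0.001 -0.003  0.076  0.005 -0.003  0.003 -0.     0.   ]
255 [-0.002 -0.006  0.026  0.077  0.081  0.003  0.002  0.005]
258 [ 0.109  0.118  0.023  0.006 -0.003  0.003 -0.001 -0.003]
261 [ 0.105  0.115  0.122  0.121  0.003 -0.002 -0.005 -0.004]
264 [ 0.113  0.118  0.12   0.12   0.113  0.108 -0.004  0.004]
267 [0.11  0.12  0.113 0.125 0.113 0.102 0.079 0.001]
270 [-0.001  0.123  0.123  0.122  0.114  0.103  0.006 -0.001]
273 [ 0.001  0.022  0.004  0.12   0.114  0.095 -0.     0.001]
276 [ 0.003  0.035  0.     0.003  0.003 -0.002 -0.003  0.007]
279 [-0.006  0.019  0.071  0.078  0.001  0.003  0.003  0.002]
282 [-0.004  0.019 -0.001 -0.004 -0.003  0.004  0.002  0.002]
285 [-0.002  0.005  0.003 -0.002 -0.003  0.003  0.005 -0.   ]
288 [ 0.118  0.086  0.033  0.002  0.025  0.001 -0.002  0.001]
291 [ 0.121  0.124  0.122  0.099  0.05     nan  0.004 -0.001]
294 [ 0.12   0.122  0.117  0.115  0.104  0.071 -0.002  0.001]
297 [ 0.024 -0.003  0.116  0.111  0.102  0.004  0.004  0.001]
300 [ 0.034  0.002  0.007 -0.     0.023  0.003  0.003  0.003]
303 [ 0.022  0.073  0.019  0.008 -0.003  0.003 -0.004 -0.006]
```

View pics/topc.png

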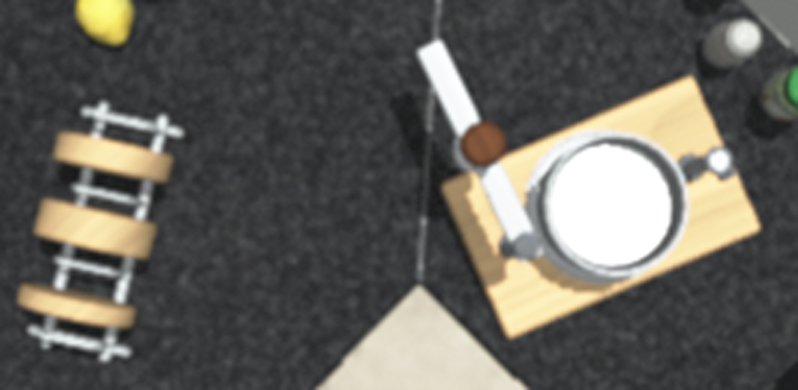

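View pics/scc.png

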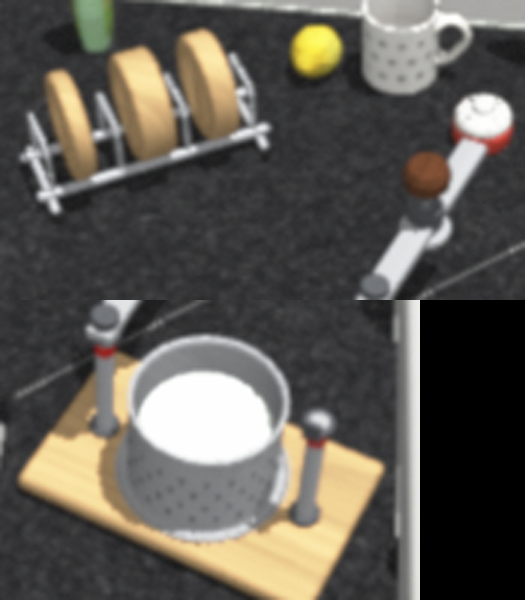

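```bash
cat > m.py <<'E'
from h import *
from scipy.optimize import least_squares
for n in ['top0.png','scene0.png']:
    c=load(n);P=cloud(c).reshape(-1,3);P=P[~np.isnan(P[:,0])]
    col=c['color']
    print(n,'table z',np.median(P[(abs(P[:,0]-.45)<.08)&(abs(P[:,1]-.1)<.06),2]))
    m=(P[:,0]>.32)&(P[:,0]<.56)&(P[:,1]>.18)&(P[:,1]<.34)&(P[:,2]>.095)&(P[:,2]<.135)
    Q=P[m];a=np.radians(-11.6)
    for _ in range(3):
        ex=np.array([np.cos(a),np.sin(a)]);ey=np.array([-ex[1],ex[0]])
        s=Q[:,:2]@ex;t=Q[:,:2]@ey
        mid=(s.min()+s.max())/2
        cl=[(s<mid-.035),(abs(s-mid)<.035),(s>mid+.035)]
        # common slope of s vs t
        num=sum(((s[k]-s[k].mean())*(t[k]-t[k].mean())).sum() for k in cl);den=sum(((t[k]-t[k].mean())**2).sum() for k in cl)
        a+=np.arctan(num/den)
    print('yaw',np.degrees(a),mid)
    for k in cl:
        q=np.percentile(s[k],[2,50,98]);
        r=least_squares(lambda p:np.hypot(t[k]-p[0],Q[k,2]-p[1])-.055,[t[k].mean(),.068],loss='soft_l1',f_scale=.003).x
        sm=(q[0]+q[2])/2
        print('slot s',q.round(4),'thick',(q[2]-q[0]).round(4),'ctr',(ex*sm+ey*r[0]).round(4),'cz',r[1].round(4),k.sum())
    d=np.hypot(P[:,0]-.461,P[:,1]+.214)
    k=(d<.09)&(abs(P[:,2]-.122)<.012)
    r=least_squares(lambda p:np.hypot(P[k,0]-p[0],P[k,1]-p[1])-p[2],[.461,-.214,.06],loss='soft_l1',f_scale=.002).x
    print('rim',r.round(4),'z',np.median(P[k,2]),k.sum())
    d=np.hypot(P[:,0]-r[0],P[:,1]-r[1]);k=(d<.045)&(P[:,2]<.11)&(P[:,2]>.06)
    print('plate z',np.median(P[k,2]),P[k,2].mean(),k.sum())
    k=(d>.08)&(d<.115)&(P[:,2]>.145)&(P[:,2]<.19)&(P[:,0]<r[0]+.08)
    for sg in (1,-1):
        kk=k&(sg*(P[:,1]-r[1])>0.04);print('post',np.median(P[kk],axis=0).round(4),kk.sum())
    k=(P[:,2]>.205)&(P[:,2]<.235)&(np.hypot(P[:,0]-.51,P[:,1]+.085)<.05)
    print('knob',((P[k].min(0)+P[k].max(0))/2).round(4),P[k].mean(0).round(4),k.sum())
    k=(P[:,2]>.145)&(P[:,2]<.18)&(P[:,0]>.55)&(P[:,0]<.7)&(abs(P[:,1]+.05)<.1)
    print('bar tip pts',P[k].mean(0).round(4),P[k].max(0).round(3),k.sum())
E
python3 m.py
```

```text
top0.png table z 0.0005795717526380084
yaw -5.204147516972245 0.3959470590972451
slot s [0.3128 0.3236 0.3339] thick 0.0211 ctr [0.3714 0.2873] cz 0.0679 249
slot s [0.3795 0.397  0.4147] thick 0.0352 ctr [0.4434 0.2695] cz 0.0684 438
slot s [0.4522 0.4656 0.4791] thick 0.0269 ctr [0.5101 0.2527] cz 0.0681 325
rim [ 0.4603 -0.2153  0.0621] z 0.12100085673306249 345
plate z 0.08582921374769614 0.08566352548819453 806
post [ 0.4438 -0.1178  0.1629] 255
post [ 0.4945 -0.303   0.1519] 88
knob [ 0.5087 -0.0871  0.2179] [ 0.509  -0.0875  0.2213] 193
bar tip pts [ 0.5762 -0.0569  0.162 ] [ 0.605 -0.037  0.169] 196
scene0.png table z -0.0013809044029102768
yaw -19.82864196032458 0.35762429126754547
slot s [0.2748 0.2837 0.2948] thick 0.02 ctr [0.3738 0.2858] cz 0.0657 160
slot s [0.3405 0.3559 0.3741] thick 0.0336 ctr [0.4446 0.2698] cz 0.0659 276
slot s [0.4125 0.4251 0.4401] thick 0.0276 ctr [0.5115 0.2527] cz 0.0654 220
rim [ 0.4615 -0.2168  0.0627] z 0.11842888688330744 509
plate z 0.08367281180756891 0.08369821903111797 739
post [ 0.4415 -0.1241  0.1611] 275
post [ 0.4953 -0.3083  0.1497] 95
knob [ 0.5088 -0.0885  0.2158] [ 0.507  -0.0927  0.2178] 190
bar tip pts [ 0.5797 -0.0592  0.1601] [ 0.609 -0.035  0.167] 142
```

```bash
cat > go.py <<'E'
# usage: go.py x y z yawdeg(of tool y) -> tool-frame row values from commanded(~measured) pose
import sys
from h import *
x,y,z,w=map(float,sys.argv[1:5]);o=bot.get_obs()
r=R.from_quat(o['tool_rot']).as_matrix();d=r.T@(np.array([x,y,z])-o['position'])
cur=np.degrees(np.arctan2(r[1,1],r[0,1]));t=(-(w-cur)+90)%180-90
print('shift',d.round(4),'turn',round(np.radians(t),3),'alt',round(np.radians(t-180*np.sign(t)),3),'yaw',cur.round(1),'dist',np.linalg.norm(d).round(3),'j',o['joints'].round(2),'t',o['t'],'F',o['ft_force'].round(1),'w',o['width'])
E
python3 - <<'E'
from h import *
c=load('top0.png')
f=lambda u,v,z:at_z(c,200+u/3,190+v/3,z).round(4)
print('hinge',f(522,245,.17),'catch',f(718,160,.17),'knob',f(484,143,.224),'tip',f(430,48,.16))
q=[f(*p,.022) for p in [(443,187),(690,77),(760,228),(510,338)]];print(q,np.mean(q,0))
d=q[0]-q[1];e=q[3]-q[2];print(np.degrees(np.arctan2(d[1],d[0])),np.degrees(np.arctan2(e[1],e[0])))
print('rim',f(613,205,.122))
E
python3 go.py .511 .2527 .24 -14
```

```text
hinge [ 0.4232 -0.1247  0.17  ] catch [ 0.4964 -0.2986  0.17  ] knob [ 0.51   -0.0887  0.224 ] tip [ 0.6    -0.0464  0.16  ]
[array([ 0.4807, -0.0629,  0.022 ]), array([ 0.5863, -0.3064,  0.022 ]), array([ 0.4379, -0.3703,  0.022 ]), array([ 0.3336, -0.1257,  0.022 ])] [ 0.459625 -0.216325  0.022   ]
113.44519923258785 113.09390721489422
rim [ 0.4589 -0.2128  0.122 ]
shift [-0.3676 -0.2138  0.0623] turn 1.404 alt -1.737 yaw 66.5 dist 0.43 j [-1.23  0.63  0.04  1.52 -0.03  1.   -0.02] t 0.15 F [ 0.1  0.4 -0.6] w 1.0035059052122834
```

Careful with the scale: shifts go in units of 25 mm and turns go in units of 0.1 rad. That gives: -0.3676 m is -14.704, -0.2138 m is -8.552, 1.404 rad is 14.04.

Call:
jog_arm(rows="0.6,-14.704,-8.552,1.2,14.04\n0.6,-14.704,-8.552,1.2,14.04\n0.6,-14.704,-8.552,1.2,14.04\n0.6,-14.704,-8.552,1.2,14.04\n0.6,-14.704,-8.552,1.2,14.04\n0.6,-14.704,-8.552,1.2,14.04\n0.6,-14.704,-8.552,1.2,14.04\n0.6,-14.704,-8.552,1.2,14.04\n0.6,-14.704,-8.552,1.2,14.04\n0.6,-14.704,-8.552,1.2,14.04\n0.6,-14.704,-8.552,1.2,14.04\n0.6,-14.704,-8.552,2.492,14.04\n0.6,-14.704,-8.552,2.492,14.04\n0.6,-14.704,-8.552,2.492,14.04\n0.6,-14.704,-8.552,2.492,14.04")

```text
t: 1.4
position: [0.5108, 0.254, 0.2407]
tool_rot: [0.787, 0.617, -0.0, -0.0]
ft_force: [0.2, 0.2, -0.2]
width: 0.597
grasp_force: 0.0
```

```bash
python3 go.py .511 .2527 .182 -14
python3 - <<'E'
from h import *
cam('wrist','w1.png')
E
```

```text
shift [-0.0012  0.0005  0.0587] turn 0.003 alt -3.139 yaw -13.8 dist 0.059 j [-0.76  0.62  0.39  1.82 -0.33  0.77 -0.44] t 1.4 F [ 0.2  0.2 -0.2] w 0.5968988704931812
```

View pics/w1.png

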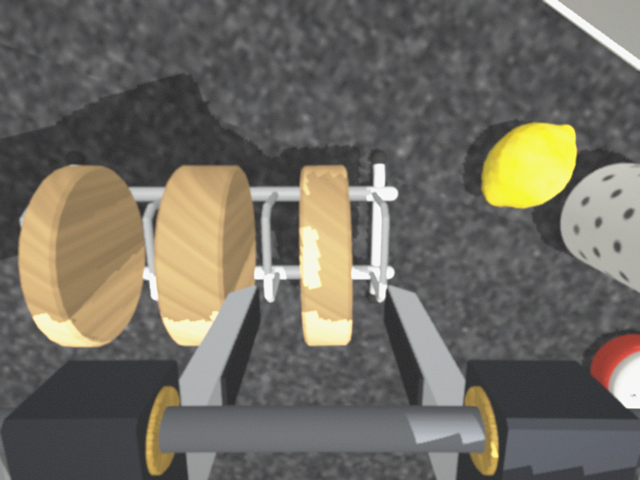

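Converted, 0.0587 m is 2.348, 0.03 m is 1.2.

Call:
jog_arm(rows="0.6,0,0,1.2,0\n0.6,0,0,2.348,0\n0.6,0,0,2.348,0\n0.2,0,0,2.348,0\n0.2,0,0,2.348,0\n0.2,0,0,2.348,0\n0.2,0,0,2.348,0", squeeze=25)

```text
t: 2.03
position: [0.512, 0.2536, 0.1834]
tool_rot: [0.788, 0.616, 0.001, 0.0]
ft_force: [-0.3, -0.4, -0.5]
width: 0.351
grasp_force: 0.0
```

Call:
jog_arm(rows="0.2,0,0,-1.2,0\n0.2,0,0,-2.4,0\n0.2,0,0,-3.6,0\n0.2,0,0,-5.2,0\n0.2,0,0,-5.2,0")

```text
t: 2.45
position: [0.5146, 0.2538, 0.3195]
tool_rot: [0.788, 0.616, 0.007, 0.001]
ft_force: [1.4, -0.2, -2.3]
width: 0.273
grasp_force: 24.9
```

```bash
python3 go.py .42 .11 .305 -14
```

```text
shift [-0.1626 -0.0571  0.0124] turn -0.0 alt 3.141 yaw -14.0 dist 0.173 j [-0.8   0.53  0.45  1.73 -0.28  0.93 -0.48] t 2.45 F [ 1.4 -0.2 -2.3] w 0.27257673725046994
```

```bash
cat > blk.py <<'E'
from h import *
c=bot.read_camera('wrist');P=cloud(c);hsv=cv2.cvtColor(c['color'],cv2.COLOR_BGR2HSV)
o=bot.get_obs();r=R.from_quat(o['tool_rot']).as_matrix()
m=(hsv[...,0]<25)&(hsv[...,0]>8)&(hsv[...,1]>60)&(hsv[...,2]>90)
L=(P-o['position'])@r
m&=(np.abs(L[...,0])<.08)&(np.abs(L[...,1])<.03)&(L[...,2]>.02)&(L[...,2]<.2)
Q=L[m];print(len(Q),Q.min(0).round(4),Q.max(0).round(4),'pct',np.percentile(Q,[2,10,50,90,98],axis=0).round(4).tolist())
E
python3 blk.py
```

```text
11176 [-0.0459 -0.0128  0.0802] [0.0587 0.0154 0.1398] pct [[-0.0326, -0.0114, 0.0844], [-0.0137, -0.0092, 0.0853], [0.0216, 0.0011, 0.09], [0.0512, 0.0114, 0.1128], [0.0574, 0.0136, 0.1291]]
```

Call:
jog_arm(rows="0.2,-1.3,-0.46,0,0\n0.2,-2.6,-0.92,0,0\n0.2,-3.9,-1.38,0.8,0\n0.2,-5.2,-1.84,2,0\n0.2,-6.504,-2.284,3.2,0\n0.2,-6.504,-2.284,4.2,0\n0.2,-6.504,-2.284,4.68,0\n0.2,-6.504,-2.284,4.68,0\n0.2,-6.504,-2.284,4.68,0")

```text
t: 3.25
position: [0.4157, 0.1086, 0.1939]
tool_rot: [0.788, 0.615, -0.001, -0.0]
ft_force: [-0.8, 0.3, -2.5]
width: 0.274
grasp_force: 25.0
```

```bash
python3 blk.py
```

```text
10974 [-0.08   -0.0228  0.076 ] [0.0555 0.0209 0.1958] pct [[-0.0214, -0.0137, 0.0822], [-0.0123, -0.0115, 0.083], [0.0192, -0.0006, 0.0873], [0.0461, 0.0099, 0.1163], [0.0544, 0.0121, 0.1937]]
```

Call:
jog_arm(rows="0.2,0,0,0.08,0\n0.2,0,0,0.16,0\n0.2,0,0,0.16,0")

```text
t: 3.55
position: [0.4173, 0.1096, 0.1921]
tool_rot: [0.788, 0.616, 0.001, 0.0]
ft_force: [-1.9, -0.9, 15.3]
width: 0.274
grasp_force: 25.0
```

Converted, 0.046 m is 1.84, 0.04 m is 1.6.

Call:
jog_arm(rows="0.5,0,0,0,0\n0.5,0,0,0,0\n0.5,0,0,0,0\n0.5,0,0,0,0\n0.5,0,0.32,0.12,0\n0.5,0,0.64,0.24,0\n0.5,0,0.96,0.4,0\n0.5,0,1.28,0.64,0\n0.5,0,1.6,0.88,0\n0.5,0,1.84,1.12,0\n0.5,0,1.84,1.12,0\n0.5,0,1.84,1.12,0")

```text
t: 4.55
position: [0.4615, 0.0977, 0.1622]
tool_rot: [0.788, 0.615, -0.0, 0.0]
ft_force: [0.1, 0.3, 0.2]
width: 0.501
grasp_force: 0.4
```

```bash
python3 - <<'E'
from h import *
cam('wrist','w2.png');cam('scene','s2.png')
c=load('s2.png');im=cv2.resize(c['color'][170:300,180:340],None,fx=2.4,fy=2.4)
w=cv2.resize(load('w2.png')['color'],(416,312));cv2.imwrite('pics/v2.png',np.hstack([im[:312],w]))
E
```

```text
(no output)
```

View pics/v2.png

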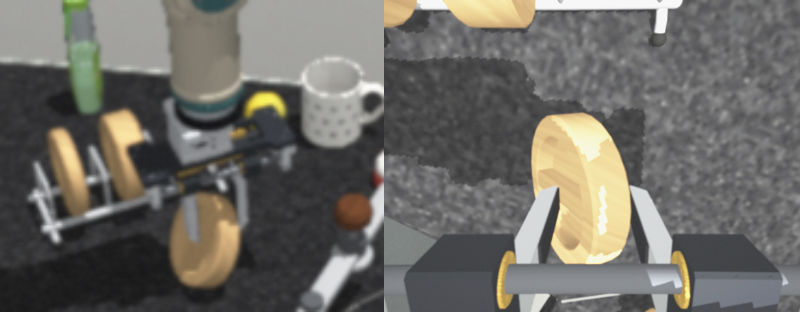

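Converted, 0.045 m is 1.8, 0.03 m is 1.2.

Call:
jog_arm(rows="0.7,0,0,0.16,0\n0.85,0,0.16,0.32,0\n1,0,0.32,0.48,0\n1,0,0.48,0.64,0\n1,0,0.64,0.8,0\n1,0,0.8,0.8,0\n1,0,1,0.8,0\n1,0,1.2,0.8,0\n1,0,1.44,0.8,0\n1,0,1.68,0.8,0\n1,0,1.8,0,0\n1,0,1.8,-1.6,0\n1,0,0,-3.2,0\n1,0,0,-3.2,0")

```text
t: 5.82
position: [0.4605, 0.0981, 0.2454]
tool_rot: [0.788, 0.616, 0.001, -0.0]
ft_force: [-0.5, 0.2, 0.1]
width: 1.003
grasp_force: 0.0
```

```bash
python3 - <<'E'
from h import *
cam('wrist','w3.png');cam('top','t3.png')
c=load('t3.png');im=cv2.resize(c['color'][170:300,200:360],None,fx=2.4,fy=2.4)
w=cv2.resize(load('w3.png')['color'],(416,312));cv2.imwrite('pics/v3.png',np.hstack([im[:312],w]))
E
```

```text
(no output)
```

View pics/v3.png

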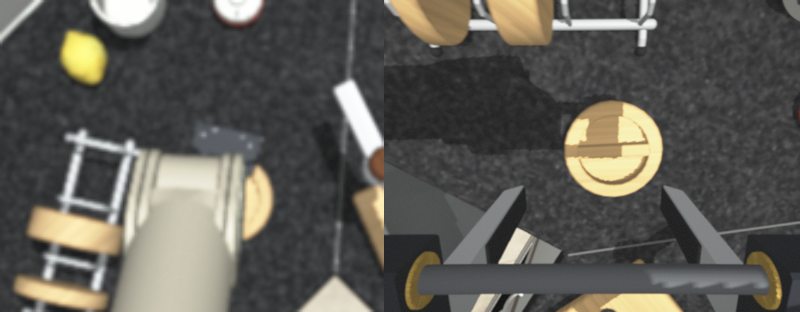

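```bash
cat > disc.py <<'E'
import sys
from h import *
th=float(sys.argv[1]);z0=float(sys.argv[2]) if len(sys.argv)>2 else 0.
c=bot.read_camera('wrist');P=cloud(c);hsv=cv2.cvtColor(c['color'],cv2.COLOR_BGR2HSV)
cv2.imwrite('pics/disc_%d.png'%int(bot.get_obs()['t']*100),c['color'])
o=bot.get_obs();q=o['position']
m=((hsv[...,0]<25)&(hsv[...,0]>8)&(hsv[...,1]>50)&(np.hypot(P[...,0]-q[0],P[...,1]-q[1])<.16)&(P[...,2]>z0+.005)&(P[...,2]<z0+.06)).astype(np.uint8)
n,l,s,_=cv2.connectedComponentsWithStats(cv2.morphologyEx(m,cv2.MORPH_OPEN,np.ones((5,5))))
k=1+np.argmax(s[1:,4]);cn=max(cv2.findContours((l==k).astype(np.uint8),0,1)[0],key=cv2.contourArea)
h=cv2.convexHull(cn)[:,0]
ft=cv2.fitEllipse(h);ctr=at_z(c,*ft[0],z0+th-.004)
E=np.array([at_z(c,*p,z0+th-.004) for p in h.astype(float)]);(ex,ey),er=cv2.minEnclosingCircle(E[:,:2].astype(np.float32))
print('ellipse ctr',ft[0],ctr.round(4),'circ',round(ex,4),round(ey,4),round(er,4))
d=np.hypot(P[...,0]-ex,P[...,1]-ey)
r=d<.05;rim=(d>.043)&(d<.052);Z=P[...,2]
zt=np.median(Z[rim]);b=(d<.033)&(Z>zt-.006);Q=P[b][:,:2]-P[b][:,:2].mean(0)
v=np.linalg.svd(Q,full_matrices=False)[2][0]
print('top z',zt,'floor',np.median(Z[(d<.035)&(Z<zt-.009)]),'bar ctr',P[b].mean(0).round(4),'bar yaw',np.degrees(np.arctan2(v[1],v[0])),b.sum())
E
python3 disc.py .026
```

```text
ellipse ctr (346.7510681152344, 229.14756774902344) [0.4792 0.0991 0.022 ] circ 0.4834 0.0954 0.0557
top z 0.0271141213714233 floor 0.012351063476364665 bar ctr [0.4969 0.1065 0.2255] bar yaw 141.11026385231887 23266
```

```bash
sed -i 's/(Z>zt-.006)/(Z>zt-.006)\&(Z<zt+.006)/' disc.py; python3 disc.py .026; python3 go.py .4834 .0954 .15 76
```

```text
ellipse ctr (350.07177734375, 226.4130401611328) [0.4832 0.1003 0.022 ] circ 0.4837 0.0952 0.0559
top z 0.027150017211501065 floor 0.012349088860438229 bar ctr [0.484  0.0957 0.0256] bar yaw 168.73129678720767 1738
shift [0.0023 0.0214 0.093 ] turn -1.57 alt 1.572 yaw -13.9 dist 0.095 j [-0.54  0.5   0.39  2.07 -0.32  0.63 -0.18] t 6.0167 F [-0.4 -0.3 -0.3] w 0.9968346348279732
```

Call:
jog_arm(rows="0.38,0.12,0.8,0.8,-16.16\n0.38,0.12,0.8,1.6,-16.16\n0.38,0.12,0.8,2.4,-16.16\n0.38,0.12,0.8,2.8,-16.16\n0.38,0.12,0.8,2.8,-16.16\n0.38,0.12,0.8,2.8,-16.16\n0.38,0.12,0.8,2.8,-16.16\n0.38,0.12,0.8,2.8,-16.16\n0.38,0.12,0.8,2.8,-16.16\n0.38,0.12,0.8,2.8,-16.16\n0.38,0.12,0.8,2.8,-16.16\n0.38,0.12,0.8,2.8,-16.16\n0.38,0.12,0.8,2.8,-16.16\n0.38,0.12,0.8,2.8,-16.16")

```text
t: 7.18
position: [0.4819, 0.0954, 0.1713]
tool_rot: [0.099, 0.995, 0.0, -0.001]
ft_force: [-0.2, -0.3, 0.2]
width: 0.38
grasp_force: 0.0
```

```bash
python3 go.py .4838 .0955 .1115 78.7; python3 disc.py .026
```

```text
shift [-0.0019  0.0004  0.0598] turn -0.0 alt 3.141 yaw 78.7 dist 0.06 j [-0.17  0.62 -0.12  2.07  0.15  0.47  0.97] t 7.1833 F [-0.2 -0.3  0.2] w 0.3798433900166391
ellipse ctr (319.8671875, 261.0516357421875) [0.4771 0.0951 0.022 ] circ 0.4826 0.0946 0.0558
top z 0.1880391064136478 floor 0.08203715627084107 bar ctr [0.4562 0.0999 0.1885] bar yaw 78.69597076080956 9805
```

Centre confirmed; descend, grip the bar, lift slightly.

Converted, 0.0595 m is 2.38, 0.05 m is 2.

Call:
jog_arm(rows="0.38,-0.06,0,1.2,0\n0.38,-0.06,0,2,0\n0.38,-0.06,0,2.38,0\n0.38,-0.06,0,2.38,0\n0.05,-0.06,0,2.38,0\n0.05,-0.06,0,2.38,0\n0.05,-0.06,0,2.38,0\n0.05,-0.06,0,2.38,0\n0.05,-0.06,0,2.38,0\n0.05,-0.06,0,2.38,0", squeeze=40)

```text
t: 8.07
position: [0.4832, 0.0959, 0.114]
tool_rot: [0.099, 0.995, 0.0, 0.001]
ft_force: [-0.0, -0.8, 7.7]
width: 0.148
grasp_force: 40.0
```

Call:
jog_arm(rows="0.05,0,0,-0.4,0\n0.05,0,0,-1.2,0\n0.05,0,0,-1.2,0")

```text
t: 8.32
position: [0.4838, 0.0961, 0.1457]
tool_rot: [0.099, 0.995, 0.001, 0.002]
ft_force: [0.7, 0.9, -1.4]
width: 0.142
grasp_force: 40.0
```

```bash
python3 go.py .460 -.2155 .30 113.3
```

```text
shift [-0.0388 -0.3099 -0.1547] turn -0.606 alt 2.536 yaw 78.6 dist 0.349 j [-0.18  0.66 -0.11  2.08  0.17  0.4   0.95] t 8.3167 F [ 0.7  0.9 -1.4] w 0.14157793006019126
```

Converted, -0.21 m is -8.4, -0.08 m is -3.2, 0.4 rad is 4.

Call:
jog_arm(rows="0.05,0,0,-1.6,0\n0.05,0,0,-3.2,0\n0.05,0,0,-4.8,1\n0.05,0,0,-6.4,2\n0.05,0,-0.8,-7.6,3\n0.05,-0.4,-2.4,-8.4,4\n0.05,-0.4,-4,-8.4,5\n0.05,-0.8,-5.6,-8.4,6\n0.05,-0.8,-7.2,-8.4,7\n0.05,-1.2,-8.8,-8.4,8\n0.05,-1.2,-10.4,-8.4,9\n0.05,-1.552,-11.8,-8.4,9.66\n0.05,-1.552,-12.396,-8.4,9.66\n0.05,-1.552,-12.396,-8.4,9.66\n0.05,-1.552,-12.396,-8.4,9.66")

```text
t: 9.57
position: [0.4589, -0.2159, 0.3526]
tool_rot: [0.551, 0.835, 0.0, -0.001]
ft_force: [0.6, 1.5, -2.1]
width: 0.144
grasp_force: 40.0
```

```bash
python3 go.py .460 -.2155 .25 23.3; python3 - <<'E'
from h import *
cam('wrist','w4.png')
E
```

```text
shift [-0.0002  0.0013  0.1026] turn -0.003 alt 3.139 yaw 23.1 dist 0.103 j [ 0.27  0.37  0.16  1.85 -0.07  0.93  0.87] t 9.5667 F [ 0.6  1.5 -2.1] w 0.14420032118801113
```

View pics/w4.png

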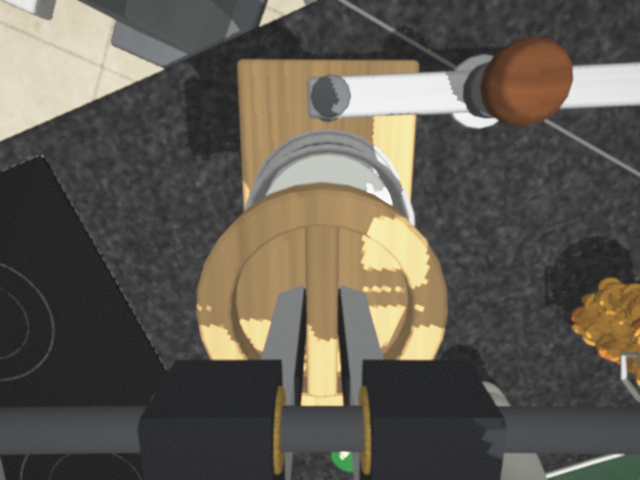

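```bash
cat > al.py <<'E'
import sys
from h import *
from scipy.optimize import least_squares
c=cam('wrist','al.png');P=cloud(c);o=bot.get_obs();q=o['position'];r=R.from_quat(o['tool_rot']).as_matrix();Z=P[...,2]
zt=q[2]-float(sys.argv[1])  # disc top z
hsv=cv2.cvtColor(c['color'],cv2.COLOR_BGR2HSV)
wood=((hsv[...,0]<25)&(hsv[...,0]>8)&(hsv[...,1]>50)&(abs(Z-zt)<.02)).astype(np.uint8)
wood=cv2.morphologyEx(wood,cv2.MORPH_OPEN,np.ones((5,5)));ys,xs=np.nonzero(wood)
pts=[]
for v in range(ys.min()+3,345,4):
    u=xs[ys==v]
    if len(u)>20: pts+=[(u.min(),v),(u.max(),v)]
E=np.array([at_z(c,float(a),float(b),zt)[:2] for a,b in pts])
f=lambda E,R0,g:least_squares(lambda p:np.hypot(*(E-p).T)-R0,g,loss='soft_l1',f_scale=.001)
s=f(E,.055,q[:2]);print('disc ctr',s.x.round(4),'res',np.median(abs(s.fun)).round(4),'off tool',(r.T@np.r_[s.x-q[:2],0]).round(4),'rim z',np.median(Z[wood>0]).round(4),zt.round(4))
m=(abs(Z-.122)<.006)&(np.hypot(P[...,0]-.46,P[...,1]+.2155)<.08)&(wood==0);E=P[m][:,:2]
rr=np.hypot(*(E-[.46,-.2155]).T);E=E[(rr>.05)&(rr<.075)]
s=f(E,.0615,[.46,-.2155]);print('mould',s.x.round(4),np.median(abs(s.fun)).round(4),len(E))
E
python3 al.py .088
```

```text
disc ctr [ 0.459  -0.2156] res 0.0008 off tool [-0.0012 -0.0013 -0.    ] rim z 0.2641 0.2648
mould [ 0.4619 -0.2138] 0.0015 1836
```

Careful with the scale: shifts go in units of 25 mm and turns go in units of 0.1 rad. That gives: 0.097 m is 3.88, 0.002 m is 0.08.

Call:
jog_arm(rows="0.05,0,0.08,1.2,0\n0.05,0,0.08,2.4,0\n0.05,0,0.08,3.4,0\n0.05,0,0.08,3.88,0\n0.05,0,0.08,3.88,0\n0.05,0,0.08,3.88,0")

```text
t: 10.17
position: [0.4617, -0.2133, 0.2559]
tool_rot: [0.549, 0.836, 0.0, -0.001]
ft_force: [0.1, -0.5, -1.0]
width: 0.143
grasp_force: 40.0
```

```bash
python3 al.py .088;python3 go.py .460 -.2155 .25 23.3
```

```text
disc ctr [ 0.4612 -0.2143] res 0.001 off tool [ 0.    -0.001 -0.   ] rim z 0.1674 0.1688
mould [ 0.4618 -0.2137] 0.0015 3839
shift [-0.0006 -0.0026  0.0068] turn 0.001 alt -3.14 yaw 23.4 dist 0.007 j [ 0.28  0.5   0.14  1.96 -0.1   0.69  0.89] t 10.2167 F [-0.1 -0.  -2.2] w 0.14437213707689286
```

Converted, 0.034 m is 1.36, 0.026 m is 1.04.

Call:
jog_arm(rows="0.05,0,0,0.4,0\n0.05,0,0,0.72,0\n0.05,0,0,1.04,0\n0.05,0,0,1.36,0\n0.05,0,0,1.36,0")

```text
t: 10.63
position: [0.4605, -0.2145, 0.2205]
tool_rot: [0.55, 0.835, -0.0, -0.001]
ft_force: [1.0, 0.1, -2.2]
width: 0.147
grasp_force: 40.0
```

No contact: in the mouth (bottom ≈ 0.107). Continue gently.

Converted, 0.016 m is 0.64, 0.014 m is 0.56.

Call:
jog_arm(rows="0.05,0,0,0.2,0\n0.05,0,0,0.4,0\n0.05,0,0,0.56,0\n0.05,0,0,0.64,0\n0.05,0,0,0.64,0")

```text
t: 11.05
position: [0.4612, -0.2148, 0.2057]
tool_rot: [0.55, 0.835, -0.0, -0.0]
ft_force: [-0.1, -0.2, -1.8]
width: 0.142
grasp_force: 40.0
```

Call:
jog_arm(rows="0.05,0,0,0.08,0\n0.05,0,0,0.16,0\n0.05,0,0,0.16,0")

```text
t: 11.3
position: [0.4613, -0.2148, 0.2019]
tool_rot: [0.55, 0.835, -0.0, -0.0]
ft_force: [0.1, 0.3, -1.6]
width: 0.142
grasp_force: 40.0
```

Converted, 0.002 m is 0.08, 0.001 m is 0.04.

Call:
jog_arm(rows="0.05,0,0,0.04,0\n0.05,0,0,0.08,0\n0.05,0,0,0.08,0")

```text
t: 11.55
position: [0.4613, -0.2148, 0.2001]
tool_rot: [0.55, 0.835, -0.0, -0.0]
ft_force: [-0.4, -0.5, -1.8]
width: 0.139
grasp_force: 40.0
```

Call:
jog_arm(rows="0.05,0,0,0.06,0\n0.05,0,0,0.08,0\n0.05,0,0,0.08,0")

```text
t: 11.8
position: [0.4615, -0.2149, 0.1991]
tool_rot: [0.55, 0.835, 0.0, 0.0]
ft_force: [-1.9, 0.2, 7.4]
width: 0.142
grasp_force: 40.0
```

Call:
jog_arm(rows="0.38,0,0,0,0\n0.38,0,0,0,0\n0.38,0,0,0,0\n0.38,0,0,0,0\n0.38,0,0,0,0\n0.38,0,0,-0.8,0\n0.38,0,0,-2.4,0\n0.38,0,0,-4,0\n0.38,0,0,-4.8,0\n0.38,0,0,-4.8,0")

```text
t: 12.63
position: [0.4635, -0.2159, 0.3227]
tool_rot: [0.55, 0.835, 0.001, 0.005]
ft_force: [0.7, -0.3, 0.7]
width: 0.381
grasp_force: 0.0
```

```bash
python3 al.py .230;python3 go.py .3725 .2865 .25 -14
```

```text
disc ctr [ 0.4563 -0.2048] res 0.0101 off tool [ 0.012  -0.0014 -0.    ] rim z 0.0975 0.0902
mould [ 0.4621 -0.2142] 0.0014 4886
shift [0.4968 0.1153 0.0689] turn 0.65 alt -2.491 yaw 23.3 dist 0.515 j [ 0.27  0.41  0.16  1.89 -0.08  0.85  0.87] t 12.6833 F [ 0.5  0.6 -0.1] w 0.38159018926483834
```

View pics/al.png

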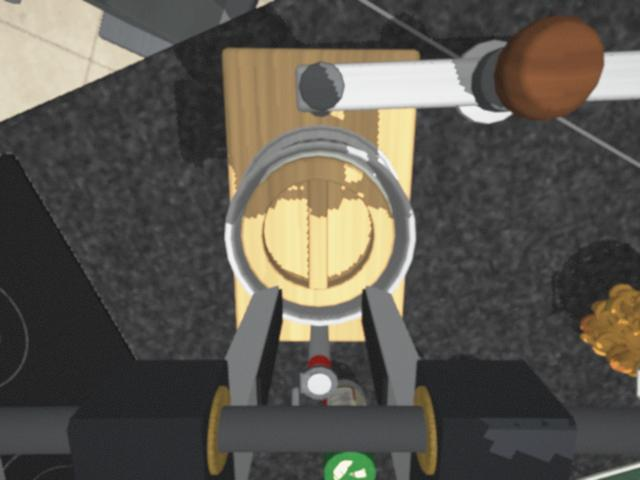

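Converted, 0.46 m is 18.4, -0.03 m is -1.2, 0.5 rad is 5.

Call:
jog_arm(rows="0.5,0.8,0,-1.2,0\n0.5,2.4,0.52,-1.2,0.5\n0.5,4,0.88,-1.2,1\n0.5,5.6,1.28,-1.2,1.5\n0.5,7.2,1.64,-1.2,2\n0.5,8.8,2,-1.2,2.5\n0.5,10.4,2.4,-1.2,3\n0.5,12,2.8,-1.2,3.5\n0.5,13.6,3.2,-0.4,4\n0.5,15.2,3.6,0.4,4.5\n0.5,16.8,4,1.2,5\n0.5,18.4,4.4,2,6\n0.5,19.872,4.612,2.756,6.5\n0.5,19.872,4.612,2.756,6.5\n0.5,19.872,4.612,2.756,6.5")

```text
t: 13.93
position: [0.368, 0.2902, 0.2459]
tool_rot: [0.786, 0.619, -0.003, -0.001]
ft_force: [0.4, -0.2, 0.4]
width: 0.499
grasp_force: 0.0
```

```bash
python3 go.py .3725 .2865 .18 -14; python3 - <<'E'
from h import *
c=cam('wrist','w5.png');P=cloud(c);Z=P[...,2];q=P[(abs(Z-.117)<.01)&(np.hypot(P[...,0]-.372,P[...,1]-.2865)<.06)]
ex=np.array([np.cos(np.radians(-14)),np.sin(np.radians(-14))]);s=(q[:,:2]-[.3725,.2865])@ex;t=(q[:,:2]-[.3725,.2865])@[-ex[1],ex[0]]
k=abs(s)<.03;print(np.percentile(s[k],[2,50,98]),np.percentile(t[k],[2,50,98]),k.sum())
E
```

```text
shift [-0.0023  0.0055  0.0659] turn 0.008 alt -3.134 yaw -13.6 dist 0.066 j [-0.81  0.46  0.12  2.07 -0.09  0.62 -0.87] t 13.9333 F [ 0.4 -0.2  0.4] w 0.4988732576868583
[-0.00876367 -0.00024852  0.00851412] [-0.03284106  0.00878488  0.03834607] 4464
```

Converted, 0.004 m is 0.16, -0.002 m is -0.08.

Call:
jog_arm(rows="0.5,-0.08,0.16,1.2,0\n0.5,-0.08,0.16,2.2,0\n0.5,-0.08,0.16,2.636,0\n0.5,-0.08,0.16,2.636,0\n0.1,-0.08,0.16,2.636,0\n0.1,-0.08,0.16,2.636,0\n0.1,-0.08,0.16,2.636,0\n0.1,-0.08,0.16,2.636,0\n0.1,-0.08,0.16,2.636,0\n0.1,-0.08,0.16,2.636,0\n0.1,-0.08,0.16,2.636,0", squeeze=25)

```text
t: 14.9
position: [0.375, 0.2844, 0.184]
tool_rot: [0.788, 0.616, 0.001, 0.0]
ft_force: [-0.4, -1.3, 5.3]
width: 0.191
grasp_force: 24.9
```

Call:
jog_arm(rows="0.1,0,0,-1.2,0\n0.1,0,0,-2.4,0\n0.1,0,0,-3.6,0\n0.1,0,0,-5.2,0\n0.1,0,0,-5.2,0")

```text
t: 15.32
position: [0.3768, 0.2859, 0.3191]
tool_rot: [0.788, 0.616, 0.006, -0.0]
ft_force: [0.7, 1.1, -2.4]
width: 0.193
grasp_force: 24.9
```

```bash
python3 blk.py; python3 go.py .415 .11 .32 -14
```

```text
10536 [-0.0398 -0.0097  0.0552] [0.0589 0.0107 0.1138] pct [[-0.03, -0.0084, 0.0581], [-0.0156, -0.0069, 0.0589], [0.0214, 0.0002, 0.0638], [0.051, 0.0072, 0.0858], [0.0574, 0.0088, 0.1017]]
shift [-0.1606  0.0804 -0.0044] turn 0.001 alt -3.141 yaw -14.0 dist 0.18 j [-0.82  0.36  0.14  1.99 -0.07  0.79 -0.88] t 15.3667 F [ 0.1 -0.3 -3.1] w 0.18799018069301582
```

Call:
jog_arm(rows="0.1,-1.6,0,0,0\n0.1,-3.2,0.8,0,0\n0.1,-4.8,2,0.8,0\n0.1,-6.4,3.2,2,0\n0.1,-6.4,3.2,3.2,0\n0.1,-6.4,3.2,4.4,0\n0.1,-6.4,3.2,5.2,0\n0.1,-6.4,3.2,5.52,0\n0.1,-6.4,3.2,5.52,0\n0.1,-6.4,3.2,5.52,0")

```text
t: 16.2
position: [0.4132, 0.1099, 0.1751]
tool_rot: [0.788, 0.616, -0.001, -0.0]
ft_force: [-0.3, 0.6, -1.8]
width: 0.19
grasp_force: 25.0
```

Call:
jog_arm(rows="0.1,0,0,0.12,0\n0.1,0,0,0.24,0\n0.1,0,0,0.36,0\n0.1,0,0,0.36,0")

```text
t: 16.53
position: [0.415, 0.1104, 0.1689]
tool_rot: [0.788, 0.616, 0.003, 0.001]
ft_force: [-2.5, -0.7, 21.0]
width: 0.19
grasp_force: 25.1
```

Converted, -0.003 m is -0.12, 0.046 m is 1.84.

Call:
jog_arm(rows="0.1,0,0,-0.12,0\n0.5,0,0,-0.12,0\n0.5,0,0,-0.12,0\n0.5,0,0,-0.12,0\n0.5,0,0,-0.12,0\n0.5,0,0,-0.12,0\n0.5,0,0,-0.52,0\n0.5,0,0,-0.92,0\n0.5,0,0.32,-0.8,0\n0.5,0,0.64,-0.68,0\n0.5,0,0.96,-0.52,0\n0.5,0,1.28,-0.32,0\n0.5,0,1.6,-0.08,0\n0.5,0,1.84,0.16,0\n0.5,0,1.84,0.16,0\n0.5,0,1.84,0.16,0")

```text
t: 17.87
position: [0.4586, 0.0981, 0.1617]
tool_rot: [0.788, 0.615, -0.0, 0.0]
ft_force: [2.0, 0.8, 1.8]
width: 0.502
grasp_force: 0.7
```

Call:
jog_arm(rows="0.7,0,0,0.16,0\n0.85,0,0.16,0.32,0\n1,0,0.32,0.48,0\n1,0,0.48,0.64,0\n1,0,0.64,0.8,0\n1,0,0.8,0.8,0\n1,0,1,0.8,0\n1,0,1.2,0.8,0\n1,0,1.44,0.8,0\n1,0,1.68,0.8,0\n1,0,1.8,0,0\n1,0,1.8,-1.6,0\n1,0,0,-3.2,0\n1,0,0,-3.2,0")

```text
t: 19.03
position: [0.4576, 0.0988, 0.2452]
tool_rot: [0.788, 0.616, 0.001, 0.0]
ft_force: [-1.1, 0.6, 0.1]
width: 1.0
grasp_force: 0.0
```

```bash
python3 disc.py .018; python3 go.py .4834 .0954 .15 76; ls -t pics | head -1
```

```text
ellipse ctr (337.6087951660156, 219.33560180664062) [0.4716 0.1059 0.014 ] circ 0.4588 0.0956 0.0384
shift [0.0024 0.0279 0.096 ] turn -1.569 alt 1.572 yaw -13.9 dist 0.1 j [-0.38  0.46  0.14  2.08 -0.11  0.61 -0.4 ] t 19.0833 F [-3.5  0.5  1. ] w 1.0033573872345283
disc_1908.pngdisc.py:16: RuntimeWarning: Mean of empty slice.
  zt=np.median(Z[rim]);b=(d<.033)&(Z>zt-.006)&(Z<zt+.006);Q=P[b][:,:2]-P[b][:,:2].mean(0)
  ret = um.true_divide(
Traceback (most recent call last):
  File "disc.py", line 17, in <module>
    v=np.linalg.svd(Q,full_matrices=False)[2][0]
      ~~~~~~~~~~~~~~~~~~~~~~~~~~~~~~~~~~~~~~~^^^
IndexError: index 0 is out of bounds for axis 0 with size 0
```

```bash
sed -i 's/z0+.005)/z0-.008)/' disc.py; python3 disc.py .018
```

```text
ellipse ctr (347.3199768066406, 215.23294067382812) [0.4772 0.1079 0.014 ] circ 0.4723 0.1053 0.0525
top z 0.019071957662734895 floor 0.004343722812817058 bar ctr [0.4682 0.1086 0.0179] bar yaw -91.69012415375217 2631
```

```bash
cat > disc2.py <<'E'
from h import *
from scipy.optimize import least_squares
c=bot.read_camera('wrist');P=cloud(c);Z=cv2.medianBlur(P[...,2].astype(np.float32),5)
m=((abs(Z-.0185)<.007)&(np.hypot(P[...,0]-.477,P[...,1]-.105)<.1)).astype(np.uint8)
m=cv2.morphologyEx(m,cv2.MORPH_OPEN,np.ones((5,5)))
n,l,s,_=cv2.connectedComponentsWithStats(m);k=1+np.argmax(s[1:,4]);print('comps',sorted(s[1:,4])[-3:])
ys,xs=np.nonzero(l==k);h=cv2.convexHull(np.c_[xs,ys].astype(np.int32))[:,0].astype(float)
E=np.array([at_z(c,*p,.017)[:2] for p in h])
r=least_squares(lambda p:np.hypot(*(E-p[:2]).T)-p[2],[.477,.105,.055],loss='soft_l1',f_scale=.001);print('fit',r.x.round(4),np.abs(r.fun).max().round(4))
x,y=r.x[:2];d=np.hypot(P[...,0]-x,P[...,1]-y);b=(d<.034)&(Z>.012)&(Z<.024);Q=P[b][:,:2];print('bar ctr',Q.mean(0).round(4),b.sum())
v=np.linalg.svd(Q-Q.mean(0),full_matrices=False);print('yaw',np.degrees(np.arctan2(v[2][0,1],v[2][0,0])),'std',(v[1]/np.sqrt(len(Q))).round(4))
E
python3 disc2.py
```

```text
comps [np.int32(9617)]
fit [0.473  0.087  0.0547] 0.0004
bar ctr [0.4729 0.0877] 1685
yaw -28.099055968983027 std [0.0194 0.0042]
```

```bash
python3 go.py .473 .0873 .16 61.9
```

```text
shift [-0.0079  0.0167  0.0836] turn -1.323 alt 1.818 yaw -13.9 dist 0.086 j [-0.37  0.47  0.14  2.08 -0.11  0.6  -0.39] t 19.1833 F [ 0.4  0.6 -0.1] w 0.9996173231396163
```

Call:
jog_arm(rows="0.38,-0.6,0.72,0.8,-13.23\n0.38,-0.6,0.72,1.6,-13.23\n0.38,-0.6,0.72,2.4,-13.23\n0.38,-0.6,0.72,3.2,-13.23\n0.38,-0.6,0.72,3.4,-13.23\n0.38,-0.6,0.72,3.4,-13.23\n0.38,-0.6,0.72,3.4,-13.23\n0.38,-0.6,0.72,3.4,-13.23\n0.38,-0.6,0.72,3.4,-13.23\n0.38,-0.6,0.72,3.4,-13.23\n0.38,-0.6,0.72,3.4,-13.23\n0.38,-0.6,0.72,3.4,-13.23\n0.38,-0.6,0.72,3.4,-13.23")

```text
t: 20.27
position: [0.4725, 0.0791, 0.1563]
tool_rot: [0.245, 0.969, 0.0, -0.001]
ft_force: [0.3, -0.3, -0.2]
width: 0.381
grasp_force: 0.0
```

```bash
python3 go.py .473 .0873 .1035 61.9;python3 disc2.py
```

```text
shift [0.0034 0.0075 0.0528] turn -0.005 alt 3.137 yaw 61.6 dist 0.053 j [-0.07  0.64 -0.22  2.11  0.32  0.43  0.53] t 20.2667 F [ 0.3 -0.3 -0.2] w 0.38131581708523016
comps [np.int32(15473)]
fit [0.4728 0.0867 0.0546] 0.0004
bar ctr [0.4716 0.0873] 2942
yaw -28.309690107666537 std [0.0195 0.004 ]
```

Converted, 0.0034 m is 0.136, 0.0525 m is 2.1.

Call:
jog_arm(rows="0.38,0.136,0.288,0.4,0\n0.38,0.136,0.288,1.2,0\n0.38,0.136,0.288,1.92,0\n0.38,0.136,0.288,2.1,0\n0.38,0.136,0.288,2.1,0\n0.05,0.136,0.288,2.1,0\n0.05,0.136,0.288,2.1,0\n0.05,0.136,0.288,2.1,0\n0.05,0.136,0.288,2.1,0\n0.05,0.136,0.288,2.1,0\n0.05,0.136,0.288,2.1,0", squeeze=40)

```text
t: 21.23
position: [0.4728, 0.0875, 0.1056]
tool_rot: [0.244, 0.97, 0.0, 0.001]
ft_force: [-0.4, -0.3, 6.7]
width: 0.145
grasp_force: 40.0
```

Call:
jog_arm(rows="0.05,0,0,-0.4,0\n0.05,0,0,-1.2,0\n0.05,0,0,-1.2,0")

```text
t: 21.48
position: [0.4733, 0.0878, 0.1373]
tool_rot: [0.243, 0.97, 0.001, 0.002]
ft_force: [0.1, 0.8, -1.7]
width: 0.142
grasp_force: 40.0
```

```bash
python3 go.py .461 -.2145 .36 23.3
```

```text
shift [-0.1325 -0.2717 -0.2231] turn 0.672 alt -2.469 yaw 61.8 dist 0.376 j [-0.11  0.68 -0.2   2.11  0.34  0.38  0.5 ] t 21.4833 F [ 0.1  0.8 -1.7] w 0.14228497376488844
```

Converted, -0.21 m is -8.4, -0.2717 m is -10.868, 0.672 rad is 6.72.

Call:
jog_arm(rows="0.05,0,0,-1.6,0\n0.05,0,0,-3.2,0\n0.05,0,0,-4.8,1\n0.05,0,0,-6.4,2\n0.05,-0.4,-0.8,-7.6,3\n0.05,-1.2,-2.2,-8.4,4\n0.05,-1.8,-3.6,-8.4,5\n0.05,-2.4,-5,-8.4,6\n0.05,-3.2,-6.4,-8.4,6.72\n0.05,-3.8,-7.8,-8.4,6.72\n0.05,-4.6,-9.2,-8.4,6.72\n0.05,-5.12,-10.4,-8.4,6.72\n0.05,-5.3,-10.868,-8.4,6.72\n0.05,-5.3,-10.868,-8.4,6.72\n0.05,-5.3,-10.868,-8.4,6.72")

```text
t: 22.73
position: [0.4603, -0.2146, 0.3443]
tool_rot: [0.55, 0.835, 0.0, -0.001]
ft_force: [0.0, 1.0, -2.3]
width: 0.142
grasp_force: 40.0
```

```bash
python3 al.py .0876; python3 go.py .461 -.2145 .25 23.3
```

```text
disc ctr [ 0.4598 -0.2159] res 0.0009 off tool [-0.002  -0.0018 -0.    ] rim z 0.2561 0.2568
mould [ 0.4619 -0.2137] 0.0015 1959
shift [-0.0013 -0.0001  0.0944] turn 0.001 alt -3.141 yaw 23.3 dist 0.094 j [ 0.45  0.38 -0.1   1.85  0.05  0.92  0.74] t 22.7833 F [-0.5 -0.1 -2.7] w 0.14796413671058323
```

Converted, 0.1 m is 4, 0.085 m is 3.4.

Call:
jog_arm(rows="0.05,0.04,0.08,1.2,0\n0.05,0.04,0.08,2.4,0\n0.05,0.04,0.08,3.4,0\n0.05,0.04,0.08,4,0\n0.05,0.04,0.08,4,0\n0.05,0.04,0.08,4,0")

```text
t: 23.28
position: [0.4625, -0.2111, 0.2446]
tool_rot: [0.548, 0.836, 0.0, -0.001]
ft_force: [0.8, -0.1, -2.8]
width: 0.145
grasp_force: 40.0
```

```bash
python3 al.py .0876;python3 go.py .461 -.2145 .25 23.3
```

```text
disc ctr [ 0.462  -0.2122] res 0.0011 off tool [-0.0001 -0.0012 -0.    ] rim z 0.1565 0.1579
mould [ 0.4618 -0.2137] 0.0015 4320
shift [-0.0018 -0.003  -0.0045] turn 0.002 alt -3.139 yaw 23.4 dist 0.006 j [ 0.44  0.51 -0.09  1.97  0.07  0.67  0.71] t 23.3333 F [-0.1 -0.8 -1.7] w 0.14297856004314213
```

Converted, -0.001 m is -0.04, 0.021 m is 0.84.

Call:
jog_arm(rows="0.05,-0.04,-0.04,0,0\n0.05,-0.04,-0.04,0.24,0\n0.05,-0.04,-0.04,0.48,0\n0.05,-0.04,-0.04,0.72,0\n0.05,-0.04,-0.04,0.84,0\n0.05,-0.04,-0.04,0.84,0")

```text
t: 23.83
position: [0.4613, -0.214, 0.223]
tool_rot: [0.55, 0.835, -0.0, -0.001]
ft_force: [0.1, 0.1, -1.5]
width: 0.145
grasp_force: 40.0
```

```bash
python3 al.py .0876
```

```text
disc ctr [ 0.4608 -0.2151] res 0.0009 off tool [-0.0007 -0.0011  0.    ] rim z 0.1349 0.1357
mould [ 0.4618 -0.2139] 0.0014 7513
```

Call:
jog_arm(rows="0.05,0,0,0.06,0\n0.05,0,0,0.12,0\n0.05,0,0,0.12,0")

```text
t: 24.13
position: [0.4618, -0.2141, 0.2207]
tool_rot: [0.55, 0.835, 0.0, -0.0]
ft_force: [-0.4, -0.2, -2.1]
width: 0.147
grasp_force: 40.0
```

Call:
jog_arm(rows="0.05,0,0,0.04,0\n0.05,0,0,0.08,0\n0.05,0,0,0.08,0")

```text
t: 24.38
position: [0.4618, -0.2141, 0.2187]
tool_rot: [0.55, 0.835, 0.0, -0.0]
ft_force: [0.4, -0.9, -2.5]
width: 0.143
grasp_force: 40.0
```

Call:
jog_arm(rows="0.05,0,0,0.04,0\n0.05,0,0,0.08,0\n0.05,0,0,0.08,0")

```text
t: 24.63
position: [0.4618, -0.2142, 0.2168]
tool_rot: [0.55, 0.835, 0.0, 0.0]
ft_force: [-0.1, 0.5, -2.0]
width: 0.145
grasp_force: 40.0
```

Call:
jog_arm(rows="0.05,0,0,0.04,0\n0.05,0,0,0.06,0\n0.05,0,0,0.06,0")

```text
t: 24.88
position: [0.4618, -0.2142, 0.2167]
tool_rot: [0.55, 0.835, -0.0, 0.0]
ft_force: [-2.7, 0.9, 11.5]
width: 0.145
grasp_force: 40.0
```

Call:
jog_arm(rows="0.38,0,0,-0.04,0\n0.38,0,0,-0.04,0\n0.38,0,0,-0.04,0\n0.38,0,0,-0.04,0\n0.38,0,0,-0.04,0\n0.38,0,0,-0.8,0\n0.38,0,0,-2.4,0\n0.38,0,0,-4,0\n0.38,0,0,-5.6,0\n0.6,0,0,-5.6,0")

```text
t: 25.72
position: [0.4649, -0.2153, 0.3624]
tool_rot: [0.55, 0.835, 0.001, 0.007]
ft_force: [1.4, -0.1, 0.2]
width: 0.417
grasp_force: 0.0
```

```bash
python3 al.py .23;  python3 - <<'E'
from h import *
c=load('al.png');P=cloud(c);d=np.hypot(P[...,0]-.4615,P[...,1]+.2143);Z=P[...,2]
k=(d>.043)&(d<.052)&(Z<.2);print('stack rim z',np.median(Z[k]),'floor',np.median(Z[(d<.034)&(d>.015)&(Z<.2)]))
k=(d>.06)&(d<.065)&(Z>.11)&(Z<.2);print('mould rim z',np.median(Z[k]))
X,Y=P[...,0]-.4615,P[...,1]+.2143;k0=(d>.043)&(d<.052)&(abs(Z-.13)<.02);A=np.c_[X[k0],Y[k0],np.ones(k0.sum())];print('plane',np.linalg.lstsq(A,Z[k0],rcond=None)[0])
k=(np.hypot(P[...,0]-.5095,P[...,1]+.088)<.04)&(Z>.2)&(Z<.235);print('knob',((P[k].min(0)+P[k].max(0))/2).round(4),np.median(P[k],0).round(4),k.sum())
im=c['color'];cv2.imwrite('pics/fin1.png',im)
E
python3 go.py .5095 -.088 .36 68
```

```text
disc ctr [ 0.4613 -0.215 ] res 0.0008 off tool [ 0.0009 -0.0022 -0.    ] rim z 0.1285 0.1292
mould [ 0.4622 -0.2143] 0.0014 4295
stack rim z 0.12943026881740288 floor 0.11562180335812178
mould rim z 0.12168819809842882
plane [0.00060454 0.00090661 0.12942293]
knob [ 0.5107 -0.0868  0.2141] [ 0.5076 -0.0887  0.2222] 5844
shift [ 0.0984  0.0923 -0.0009] turn -0.78 alt 2.362 yaw 23.3 dist 0.135 j [ 0.45  0.36 -0.1   1.83  0.05  0.95  0.74] t 25.7667 F [ 0.5 -0.5 -1.1] w 0.4551040641917832
```

Converted, 0.0984 m is 3.936, 0.0923 m is 3.692, -0.78 rad is -7.8.

Call:
jog_arm(rows="0.9,1.2,1.12,0,-7.8\n0.9,2.4,2.24,0,-7.8\n0.9,3.936,3.692,0,-7.8\n0.9,3.936,3.692,0,-7.8\n0.9,3.936,3.692,0,-7.8\n0.9,3.936,3.692,0,-7.8\n0.9,3.936,3.692,0.8,-7.8\n0.9,3.936,3.692,1.6,-7.8\n0.9,3.936,3.692,2.48,-7.8\n0.9,3.936,3.692,2.48,-7.8\n0.3,3.936,3.692,2.48,-7.8\n0.3,3.936,3.692,2.48,-7.8\n0.3,3.936,3.692,2.48,-7.8\n0.3,3.936,3.692,2.48,-7.8\n0.3,3.936,3.692,2.48,-7.8\n0.3,3.936,3.692,2.48,-7.8\n0.3,3.936,3.692,2.48,-7.8\n0.3,3.936,3.692,2.48,-7.8\n0.3,3.936,3.692,2.48,-7.8", squeeze=8)

```text
t: 27.35
position: [0.509, -0.0862, 0.2939]
tool_rot: [0.19, 0.982, 0.001, 0.002]
ft_force: [4.6, 4.1, -0.1]
width: 0.422
grasp_force: 8.0
```

```bash
python3 - <<'E'
from h import *
o=bot.get_obs();r=R.from_quat(o['tool_rot']).as_matrix();print(o['position'].round(4))
H=np.array([.4232,-.1247]);
for a in [22.5,10,-5,-20,-35,-50,-60,-66.7,-69]:
    a=np.radians(a);k=H+.095*np.array([np.cos(a),np.sin(a)])
    print(np.degrees(a).round(),k.round(4),(r.T@np.r_[k-o['position'][:2],0])[:2].round(4))
E
```

```text
[ 0.509  -0.0862  0.2939]
22.0 [ 0.511  -0.0883] [-0.0026 -0.0013]
10.0 [ 0.5168 -0.1082] [-0.0154 -0.0175]
-5.0 [ 0.5178 -0.133 ] [-0.0257 -0.0401]
-20.0 [ 0.5125 -0.1572] [-0.0298 -0.0646]
-35.0 [ 0.501  -0.1792] [-0.0274 -0.0892]
-50.0 [ 0.4843 -0.1975] [-0.0187 -0.1125]
-60.0 [ 0.4707 -0.207 ] [-0.0096 -0.1263]
-67.0 [ 0.4608 -0.212 ] [-0.0023 -0.1347]
-69.0 [ 0.4572 -0.2134] [ 0.0004 -0.1373]
```

Call:
jog_arm(rows="0.3,-0.2,-0.2,0,0\n0.3,-0.52,-0.6,0,0\n0.3,-0.8,-1.12,0,0\n0.3,-1.02,-1.6,0,0\n0.3,-1.14,-2.08,0,0\n0.3,-1.2,-2.584,0,0\n0.3,-1.16,-3.08,0,0\n0.3,-1.096,-3.568,0,0\n0.3,-0.96,-4.04,0,0\n0.3,-0.748,-4.5,0,0\n0.3,-0.58,-4.8,0,0\n0.3,-0.384,-5.052,0,0\n0.3,-0.384,-5.052,0,0", squeeze=10)

```text
t: 28.43
position: [0.4681, -0.209, 0.2937]
tool_rot: [0.192, 0.981, -0.0, -0.0]
ft_force: [1.6, -0.7, 3.0]
width: 0.422
grasp_force: 10.0
```

```bash
python3 go.py .461 -.2135 .294 68
```

```text
shift [ 0.0049 -0.0069 -0.0003] turn -0.002 alt 3.14 yaw 67.9 dist 0.008 j [ 0.58  0.46 -0.3   1.9   0.18  0.81  1.36] t 28.4333 F [ 1.6 -0.7  3. ] w 0.4222682299821237
```

Converted, -0.011 m is -0.44, -0.009 m is -0.36.

Call:
jog_arm(rows="0.3,0.16,-0.2,0,0\n0.3,0.28,-0.36,0,0\n0.3,0.36,-0.44,0,0\n0.3,0.36,-0.44,0,0")

```text
t: 28.77
position: [0.4591, -0.2133, 0.2936]
tool_rot: [0.19, 0.982, 0.001, 0.003]
ft_force: [9.0, 4.6, -3.1]
width: 0.424
grasp_force: 10.0
```

```bash
python3 go.py .461 -.2135 .294 68
```

```text
shift [-0.0019  0.0005 -0.0003] turn 0.002 alt -3.14 yaw 68.1 dist 0.002 j [ 0.6   0.45 -0.31  1.92  0.18  0.8   1.38] t 28.7667 F [ 9.   4.6 -3.1] w 0.4238225935465269
```

Call:
jog_arm(rows="0.9,0,0,0,0\n0.9,0,0,0,0\n0.9,0,0,0,0\n0.9,0,0,0,0\n0.9,0,0,0,0\n0.9,0,0,0,0\n0.9,0,0,-1.2,0\n0.9,0,0,-2.8,0\n0.9,0,1.2,-2.8,0\n0.9,0,2.8,-2.8,0\n0.9,0,4.4,-2.8,0\n0.9,0,6,-2.8,0\n0.9,0,7.2,-2.8,0\n0.9,0,8,-2.8,0\n0.9,0,8,-2.8,0")

```text
t: 30.02
position: [0.5327, -0.0239, 0.3635]
tool_rot: [0.187, 0.982, 0.002, 0.0]
ft_force: [0.1, -0.8, -0.3]
width: 0.894
grasp_force: 0.0
```

```bash
python3 - <<'E'
from h import *
c=cam('scene','s9.png');P=cloud(c);Z=P[...,2]
k=(np.hypot(P[...,0]-.46,P[...,1]+.2135)<.06)&(Z>.198)&(Z<.235);print('knob',((P[k].min(0)+P[k].max(0))/2).round(4),k.sum())
c2=cam('top','t9.png')
P2=cloud(c2);Z=P2[...,2];k=(np.hypot(P2[...,0]-.46,P2[...,1]+.2135)<.06)&(Z>.205)&(Z<.235);print('knob top',((P2[k].min(0)+P2[k].max(0))/2).round(4),k.sum())
a=cv2.resize(c['color'][170:400,180:420],(400,383));b=cv2.resize(c2['color'][150:320,200:480],(400,243));b=cv2.copyMakeBorder(b,0,140,0,0,0)
cv2.imwrite('pics/last.png',np.hstack([a,b]))
E
```

```text
knob [ 0.4609 -0.2157  0.2124] 243
knob top [ 0.461  -0.2141  0.2177] 197
```

View pics/last.png

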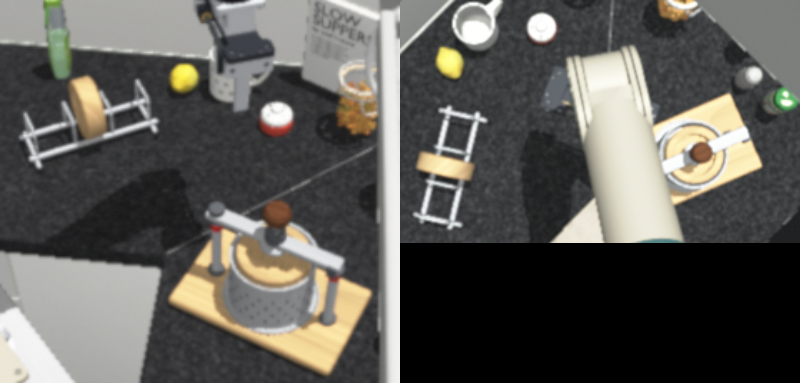

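```bash
python3 -c "
from rig import bot
print(bot.hand_in())"
```

```text
the job is handed in; nothing more can be done
None
```

The job is handed in after about 30 s of robot time: the middle and thin blocks are stacked flat, grip bars up, in the mould; the stack's top measures about 8 mm above the rim, inside the red bands. The press bar is against its catch with the screw over the stack, the thick block is still in the rack, and I saw no bystander moved.

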